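# Snap the storage box lid shut all round

### The arm

A 7-joint arm with a two-finger parallel gripper is mounted at the origin on a cart in front of the work surface, level with it; the furniture and walls round the work are solid. World frame = base frame: x ahead of the robot, y to its left, z up, the work surface at z = 0. Lengths are in m, angles in rad, forces in N, time in s.
With the tool pointing down it reaches from about 0.4 to 0.875 m from the base axis. Payload 6.5 kg.
Tool frame: the origin (TCP) lies midway between the tips of the shut fingers; the grasp point (between the pads) lies 19 mm behind it; z points along the fingers, y is the line along which they close (so a half turn about z gives the same grasp; the last joint's range is limited). The gripper opens to 88 mm and grips with 3 to 60 N. Pads are 18 mm wide; open, the fingers measure 123 mm over their backs; the gripper's body (75 mm by 187 mm) begins 45 mm behind the grasp point.
Start: joints at [1.107, 0.536, -0.004, 1.538, 0.003, 1.067, -0.071], TCP at [0.252, -0.599, 0.239] pointing down, gripper open.
Joint ranges: [-2.7, 2.7], [-0.37, 2.16], [-1.27, 1.26], [0.24, 2.4], [-1.31, 4.45], [0.19, 1.91], [-2.76, 2.76]. Speed limits (rad/s): [2.39, 2.39, 3.14, 3.14, 3.14, 3.14, 3.14].

### API

Orientations are given as a unit quaternion [x, y, z, w].
In Python, from bench import sense, snapshot, close_job, recognise, outline_of gives the robot as it stands.
- The arm moves only by the tool apply_moves, never from a script. Its argument "motion" is a list of rows, each an object with "twist": the turn, a rotation vector about the tool's x, y, z scaled (see below), a list of three; "xyz": the shift along the tool's x, y, z scaled (see below), a list of three; "grip": the closure, from 0 (fully open) to 1 (shut). In form: [{"twist": [rx, ry, rz], "xyz": [tx, ty, tz], "grip": grip}, ...]. A call has 1 to 20 rows; each row shifts and turns the commanded pose from where the row before left it, along the tool's axes as they then stand; what a row does not reach is not made up. The controller multiplies each number of a shift by 0.04 m and each number of a turn by 0.08 rad. A row lasts 1/12 s, in which the tool goes at most 41.7 mm and 7.16 degrees, less where a joint would pass 70% of its speed; a pose out of reach is approached as far as the arm can. A call with a number of a shift or a turn outside -1 to 1 is refused whole. A call with a gripper value outside its range is refused whole. The fingers move at their own pace and stop on an object; "squeeze" is the grip in N (left out, the last holds). Time passes only in rows, so rows that do not move let the fingers close. It gives the time, the measured TCP pose, the force, the opening and the grip force at its end, in the units of the state.
- sense(): the state, without advancing time (a new reading comes with each control period).
- snapshot(name): name is "scene" or "top" or "wrist"; returns a dict with "color" (400x640x3 uint8, red, green, blue), "camera_matrix" (3x3 intrinsics, pixels), "world_from_camera" (4x4, takes a point from camera to world coordinates). Camera axes: x right, y up, looking along -z (the intrinsics and any distortion apply to the point x, -y, -z); pixel columns grow to the right and rows downward; lengths in m; the calibration is good to about 2 mm. A picture is of the moment at which its call begins. There is no depth.
- close_job(): hands the job in; it is judged then, once.
Trained networks look in a picture, given as the dict that the camera call returned (one of the last four; its "shot" number tells which), for a name from the list of things; names that differ only in an ending like _2 or _b are one class to them, and where a whole thing is asked for, a point or a joint stands for the part that bears it (a point fixed in the world has none). Each returns a list of dicts, best first, with "score" (0 to 1); they miss things now and then, are a little off and sometimes report something else, mostly with a low value. They report only what shows in the picture. A call takes as long as a camera call.
- recognise(query, picture): "centre" ([x, y, z] in m, in world coordinates, good to about 4 mm: the middle of the surface that is visible of it).
- outline_of(query, picture): "pixels" (400x640 bool, what is visible of it).
The state is a dict: "t": time; "joint_pos": joint angles; "joint_vel": joint speeds; "tau": joint torques, N m; "position": TCP position; "eef_rot": TCP orientation; "wrist_force": force on the tool from outside, world axes, zero at the start; "torque": the same for the moment, N m; "width": finger opening in m; "grasp_force": force on a finger pad.
Only numpy, scipy, OpenCV 4.12 (cv2) and the standard library are available. Lean on these libraries where they do the work, as an engineer would, in place of code of your own. Each camera call takes 0.05 s, during which the arm holds its last target. There are 200 camera calls.

### The job

The lid lies on the white storage box, but the four hinged rim sections along its edges still stand up. With the fingertips, press down each of the four until it clicks and stays flush, without lifting the box, pushing it out of its place or leaning on it with great force. Leave the specimen cup and the tube decapper that stand beside it undisturbed.

Things in the scene. Friction and masses are not known exactly. Their poses are not given: they have to be found in the camera images.
- box: White plastic storage box, 150 (x) by 170 (y) mm, 60 mm high, about 1.1 kg, standing loose on the bench. Origin: centre of its underside, z up. Grey lid: a fixed centre panel (90 by 110 mm) and four fixed 30 mm square corners, flush at 60 mm above the underside; between the corners, one hinged rim section along each edge, standing up at the start.
- rim_far (a joint): Section along the box's +x edge: 0 = standing up by 0.35 rad (outer edge 11 mm high), 0.35 = shut, flush. A 108 x 32 x 4 mm flap, hinged along its inner edge 45 mm from the box's centre, 58 mm above the underside. Its snap spring resists with 10 N (up to 20 N if pressed briskly) at the thumb ribs, gives way at 0.175 rad and then pulls it shut; let go sooner, it springs up again.
- rim_far_press (a point): The thumb ribs of the section on the box's +x edge, on its upper face, mid-length, 21 mm outward of its hinge and 11 mm inside its outer edge; the point moves with the section and is 60 mm above the bench when shut, 67 mm when up.
- rim_left (a joint): Section along the box's +y edge: 0 = standing up by 0.35 rad (outer edge 11 mm high), 0.35 = shut, flush. A 88 x 32 x 4 mm flap, hinged along its inner edge 55 mm from the box's centre, 58 mm above the underside. Its snap spring resists with 10 N (up to 20 N if pressed briskly) at the thumb ribs, gives way at 0.175 rad and then pulls it shut; let go sooner, it springs up again.
- rim_left_press (a point): The thumb ribs of the section on the box's +y edge, on its upper face, mid-length, 21 mm outward of its hinge and 11 mm inside its outer edge; the point moves with the section and is 60 mm above the bench when shut, 67 mm when up.
- rim_near (a joint): Section along the box's -x edge: 0 = standing up by 0.35 rad (outer edge 11 mm high), 0.35 = shut, flush. A 108 x 32 x 4 mm flap, hinged along its inner edge 45 mm from the box's centre, 58 mm above the underside. Its snap spring resists with 10 N (up to 20 N if pressed briskly) at the thumb ribs, gives way at 0.175 rad and then pulls it shut; let go sooner, it springs up again.
- rim_near_press (a point): The thumb ribs of the section on the box's -x edge, on its upper face, mid-length, 21 mm outward of its hinge and 11 mm inside its outer edge; the point moves with the section and is 60 mm above the bench when shut, 67 mm when up.
- rim_right (a joint): Section along the box's -y edge: 0 = standing up by 0.35 rad (outer edge 11 mm high), 0.35 = shut, flush. A 88 x 32 x 4 mm flap, hinged along its inner edge 55 mm from the box's centre, 58 mm above the underside. Its snap spring resists with 10 N (up to 20 N if pressed briskly) at the thumb ribs, gives way at 0.175 rad and then pulls it shut; let go sooner, it springs up again.
- rim_right_press (a point): The thumb ribs of the section on the box's -y edge, on its upper face, mid-length, 21 mm outward of its hinge and 11 mm inside its outer edge; the point moves with the section and is 60 mm above the bench when shut, 67 mm when up.
- cup_a: A screw-cap specimen cup (44 mm across, 53 mm high) standing on the bench near the box's +y side; origin: centre of its underside. To be left alone.
- decapper: The tube decapper, a waisted hollow hand tool (35 mm across, 70 mm high) standing on the bench off the box's +x +y corner; origin: centre of its underside. To be left alone.

How it is judged:
At the end, for the whole second after the job is handed in: All four rim sections are shut (each joint above 0.30 rad of 0.35), and the box stands flat and still, within 40 mm of where it stood at the start (value of joint each of rim_far, rim_left, rim_near, rim_right above 0.3 rad and distance of box from where it was at the start of the episode below 0.04 m and angle between box's own z axis and vertical below 0.04 rad and linear speed of box below 0.02 m/s); the robot touches nothing.
It fails at once if the box is lifted (its underside more than 12 mm above the bench) or tipped by more than 0.15 rad (height (world z) of box above 0.012 m or angle between box's own z axis and vertical above 0.15 rad).
It fails at once if the box is leaned on with more than 80 N (contact force between any of the fingers, the arm and box above 80 N).
It fails at once if the specimen cup or the decapper beside the box is moved by more than 20 mm or tipped by more than 0.3 rad (distance of any of cup_a, decapper from where it was at the start of the episode above 0.02 m or angle between any of cup_a, decapper's own z axis and vertical above 0.3 rad).
It also fails if it takes over 48 s, if anything falls off the work surface, if the arm or the gripper's body presses on something with over 40 N, if the wrist force passes 120 N, or if a joint passes its speed limit or range.

## Working session

There is one attempt and no reset: what is moved stays moved. The work goes in short steps, Python scripts to look and compute and a tool call to move; the robot and the scene stay as the last step left them, time stands still between calls to the robot, and variables do not carry over. Pictures are saved under pics/ and viewed, at most 10 in all, crops included, and the job is handed in when it is done.

Besides the shell and the picture viewer there is one more tool, called after "Request:" as name([rows], argument=value, ...), one row to a line, values as JSON. apply_moves: Moves the arm, as the interface text tells. Shifts and turns lie within -1 to 1; 1 stands for 0.04 m of shift or 0.08 rad of turn. Its arguments: {"type":"object","properties":{"motion":{"type":"array"},"squeeze":{"type":"number"}},"required":["motion"]}

```bash
mkdir -p pics
python3 - <<'E'
from bench import *
import cv2,numpy as np
s=sense();print(s['t'],s['position'],s['eef_rot'],s['wrist_force'],s['width'])
for n in('top','scene'):
    p=snapshot(n);cv2.imwrite(f'pics/{n}1.png',p['color'][:,:,::-1])
    for q in('box','rim_far_press','rim_left_press','rim_near_press','rim_right_press','cup_a','decapper'):
        print(n,q,[(np.round(d['centre'],3),round(d['score'],2)) for d in recognise(q,p)[:3]])
    if n=='top':
        o=outline_of('box',p)
        if o:
            m=o[0]['pixels'].astype('uint8');ys,xs=m.nonzero()
            print(cv2.minAreaRect(np.c_[xs,ys].astype('float32')))
            np.savez('top.npz',m=m,K=p['camera_matrix'],T=p['world_from_camera'])
E
```

```text
0.0 [ 0.25156224 -0.59868467  0.23783352] [ 9.80277034e-01  1.97626379e-01 -2.21939856e-04 -8.37383733e-04] [-1.30715149 -0.06036724  0.54186644] 0.08852456781387039
top box [(array([0.477, 0.308, 0.061]), 0.83)]
top rim_far_press [(array([0.544, 0.299, 0.072]), 0.96)]
top rim_left_press [(array([0.488, 0.38 , 0.069]), 0.81)]
top rim_near_press [(array([0.422, 0.313, 0.07 ]), 0.97)]
top rim_right_press [(array([0.47 , 0.239, 0.068]), 0.56)]
top cup_a [(array([0.534, 0.448, 0.053]), 0.72)]
top decapper [(array([0.611, 0.372, 0.067]), 0.68)]
((330.44122314453125, 238.26470947265625), (110.09221649169922, 96.64253234863281), 12.52880859375)
scene box [(array([0.458, 0.324, 0.061]), 0.68)]
scene rim_far_press [(array([0.537, 0.303, 0.064]), 0.95)]
scene rim_left_press [(array([0.604, 0.38 , 0.044]), 0.44)]
scene rim_near_press [(array([0.414, 0.319, 0.069]), 0.68)]
scene rim_right_press [(array([0.485, 0.386, 0.063]), 0.68), (array([0.464, 0.24 , 0.067]), 0.61), (array([0.539, 0.304, 0.067]), 0.61)]
scene cup_a [(array([0.526, 0.447, 0.052]), 0.62)]
scene decapper [(array([0.602, 0.379, 0.043]), 0.73)]
```

View pics/top1.png

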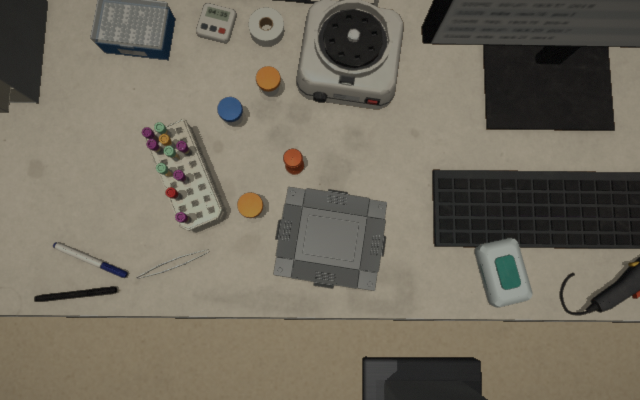

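Top view: box centred near pixel (330,238), yaw about -0.12 rad, with all four flaps up. The cup is at (250,205) and the red decapper at (293,160). I'll turn the tool, then travel over with the fingers shut.

Request:
apply_moves([
  {"twist": [0,0,-1],"xyz": [0,0,0],"grip": 1},
  {"twist": [0,0,-1],"xyz": [0,0,0],"grip": 1},
  {"twist": [0,0,-1],"xyz": [0,0,0],"grip": 1},
  {"twist": [0,0,-1],"xyz": [0,0,0],"grip": 1},
  {"twist": [0,0,-1],"xyz": [0,0,0],"grip": 1},
  {"twist": [0,0,-1],"xyz": [0,0,0],"grip": 1},
  {"twist": [0,0,-1],"xyz": [0,0,0],"grip": 1},
  {"twist": [0,0,-1],"xyz": [0,0,0],"grip": 1},
  {"twist": [0,0,-1],"xyz": [0,0,0],"grip": 1},
  {"twist": [0,0,-1],"xyz": [0,0,0],"grip": 1},
  {"twist": [0,0,-1],"xyz": [0,0,0],"grip": 1},
  {"twist": [0,0,-1],"xyz": [0,0,0],"grip": 1},
  {"twist": [0,0,-1],"xyz": [0,0,0],"grip": 1},
])

```text
t: 1.93
position: [0.2517, -0.5993, 0.2387]
eef_rot: [0.751, 0.66, -0.0, -0.0]
wrist_force: [-1.2, -0.1, -0.8]
width: 0.0036
grasp_force: 0.0
```

Request:
apply_moves([
  {"twist": [0,0,0],"xyz": [0.88,0.3,0],"grip": 1},
  {"twist": [0,0,0],"xyz": [0.88,0.3,0],"grip": 1},
  {"twist": [0,0,0],"xyz": [0.88,0.3,0],"grip": 1},
  {"twist": [0,0,0],"xyz": [0.88,0.3,0],"grip": 1},
  {"twist": [0,0,0],"xyz": [0.88,0.3,0],"grip": 1},
  {"twist": [0,0,0],"xyz": [0.88,0.3,0],"grip": 1},
  {"twist": [0,0,0],"xyz": [0.88,0.3,0],"grip": 1},
  {"twist": [0,0,0],"xyz": [0.88,0.3,0],"grip": 1},
  {"twist": [0,0,0],"xyz": [0.88,0.3,0],"grip": 1},
  {"twist": [0,0,0],"xyz": [0.88,0.3,0],"grip": 1},
  {"twist": [0,0,0],"xyz": [0.88,0.3,0],"grip": 1},
  {"twist": [0,0,0],"xyz": [0.88,0.3,0],"grip": 1},
])

```text
t: 2.93
position: [0.4511, -0.1981, 0.239]
eef_rot: [0.753, 0.658, 0.0, 0.0]
wrist_force: [0.9, 0.2, -0.9]
width: 0.0005
grasp_force: 0.0
```

Request:
apply_moves([
  {"twist": [0,0,0],"xyz": [0.9,-0.08,0],"grip": 1},
  {"twist": [0,0,0],"xyz": [0.9,-0.08,0],"grip": 1},
  {"twist": [0,0,0],"xyz": [0.9,-0.08,0],"grip": 1},
  {"twist": [0,0,0],"xyz": [0.9,-0.08,0],"grip": 1},
  {"twist": [0,0,0],"xyz": [0.9,-0.08,0],"grip": 1},
  {"twist": [0,0,0],"xyz": [0.9,-0.08,0],"grip": 1},
  {"twist": [0,0,0],"xyz": [0.9,-0.08,0],"grip": 1},
  {"twist": [0,0,0],"xyz": [0.9,-0.08,0],"grip": 1},
  {"twist": [0,0,0],"xyz": [0.9,-0.08,0],"grip": 1},
  {"twist": [0,0,0],"xyz": [0.9,-0.08,0],"grip": 1},
  {"twist": [0,0,0],"xyz": [0.9,-0.08,0],"grip": 1},
  {"twist": [0,0,0],"xyz": [0,0,0],"grip": 1},
  {"twist": [0,0,0],"xyz": [0,0,0],"grip": 1},
])

```text
t: 4.02
position: [0.4677, 0.1998, 0.2388]
eef_rot: [0.751, 0.66, 0.0, -0.0]
wrist_force: [-0.1, -1.0, 0.8]
width: 0.0003
grasp_force: 0.0
```

Run:
```python
from bench import *
import cv2,numpy as np
from scipy.spatial.transform import Rotation as R
s=sense();r=R.from_quat(s['eef_rot']).as_matrix();print(s['t'],s['position'],'\n',r.round(3),s['wrist_force'],s['width'],s['joint_pos'].round(2) if hasattr(s['joint_pos'],'round') else s['joint_pos'])
p=snapshot('wrist');cv2.imwrite('pics/w1.png',p['color'][:,:,::-1])
for q in('box','rim_far_press','rim_left_press','rim_near_press','rim_right_press','cup_a','decapper'):
    print(q,[(np.round(d['centre'],3),round(d['score'],2)) for d in recognise(q,p)[:3]])
# top: box corners at lid height from outline
d=np.load('top.npz');K,T=d['K'],d['T']
ys,xs=d['m'].nonzero();c=cv2.boxPoints(cv2.minAreaRect(np.c_[xs,ys].astype('float32')))
# fit using all 4 rim outlines omitted: project model corners for hypothesised pose and compare
ray=np.c_[(c[:,0]-K[0,2])/K[0,0],-(c[:,1]-K[1,2])/K[1,1],-np.ones(4)]@T[:3,:3].T
print((T[:3,3]+ray*((0.062-T[2,3])/ray[:,2])[:,None]).round(3))
```

```text
4.0167 [0.46770166 0.19980024 0.23883838] 
 [[ 0.128  0.992  0.   ]
 [ 0.992 -0.128  0.001]
 [ 0.001 -0.    -1.   ]] [-0.10398611 -1.01854791  0.83349332] 0.0003141661147956925 [ 0.01  0.36 -0.62  1.88  0.25  0.98 -0.84]
box [(array([0.48 , 0.305, 0.062]), 0.78)]
rim_far_press [(array([0.542, 0.307, 0.066]), 0.76)]
rim_left_press [(array([0.495, 0.36 , 0.058]), 0.64)]
rim_near_press [(array([0.422, 0.32 , 0.066]), 0.79)]
rim_right_press [(array([0.47 , 0.239, 0.066]), 0.94)]
cup_a []
decapper [(array([0.608, 0.36 , 0.014]), 0.69)]
[[0.42  0.414 0.062]
 [0.578 0.382 0.062]
 [0.54  0.201 0.062]
 [0.384 0.237 0.062]]
```

View pics/w1.png

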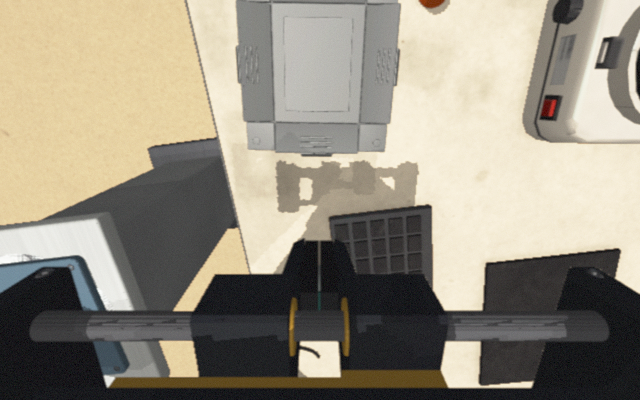

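The wrist view shows the box square to the tool: right flap ribs at (316,140), far at (385,65), near at (248,65). The tool is in line with the right flap, so I'll press that one first.

Request:
apply_moves([
  {"twist": [0,0,0],"xyz": [0.9,0,0],"grip": 1},
  {"twist": [0,0,0],"xyz": [0,0,0.98],"grip": 1},
  {"twist": [0,0,0],"xyz": [0,0,0.98],"grip": 1},
  {"twist": [0,0,0],"xyz": [0,0,0.98],"grip": 1},
  {"twist": [0,0,0],"xyz": [0,0,0.98],"grip": 1},
  {"twist": [0,0,0],"xyz": [0,0,0],"grip": 1},
  {"twist": [0,0,0],"xyz": [0,0,0.1],"grip": 1},
  {"twist": [0,0,0],"xyz": [0,0,0.1],"grip": 1},
  {"twist": [0,0,0],"xyz": [0,0,0.1],"grip": 1},
])

```text
t: 5.17
position: [0.4747, 0.234, 0.072]
eef_rot: [0.753, 0.658, 0.002, 0.001]
wrist_force: [1.3, -0.5, 0.5]
width: 0.0008
grasp_force: 0.0
```

Request:
apply_moves([
  {"twist": [0,0,0],"xyz": [0,0,0.1],"grip": 1},
])

```text
t: 5.25
position: [0.4747, 0.2333, 0.0682]
eef_rot: [0.753, 0.658, 0.002, 0.001]
wrist_force: [-2.3, -4.8, 9.7]
width: 0.0007
grasp_force: 4.4
```

Request:
apply_moves([
  {"twist": [0,0,0],"xyz": [0,0,0.1],"grip": 1},
])

```text
t: 5.33
position: [0.4745, 0.2328, 0.0639]
eef_rot: [0.753, 0.658, 0.001, 0.001]
wrist_force: [-0.8, -0.3, -0.3]
width: 0.0007
grasp_force: 0.2
```

Request:
apply_moves([
  {"twist": [0,0,0],"xyz": [0,0,0],"grip": 1},
])

```text
t: 5.42
position: [0.4739, 0.2332, 0.063]
eef_rot: [0.753, 0.658, 0.001, 0.001]
wrist_force: [-0.1, 0.7, -0.0]
width: 0.0007
grasp_force: 0.0
```

The force peaked at 9.7 N and then dropped to zero, so the right flap clicked. Next is the left flap.

Request:
apply_moves([
  {"twist": [0,0,0],"xyz": [0,0,-1],"grip": 1},
  {"twist": [0,0,0],"xyz": [0.94,0,0],"grip": 1},
  {"twist": [0,0,0],"xyz": [0.94,0,0],"grip": 1},
  {"twist": [0,0,0],"xyz": [0.94,0,0],"grip": 1},
  {"twist": [0,0,0],"xyz": [0.94,-0.05,0],"grip": 1},
  {"twist": [0,0,0],"xyz": [0,0,0.5],"grip": 1},
  {"twist": [0,0,0],"xyz": [0,0,0],"grip": 1},
  {"twist": [0,0,0],"xyz": [0,0,0.1],"grip": 1},
  {"twist": [0,0,0],"xyz": [0,0,0.1],"grip": 1},
  {"twist": [0,0,0],"xyz": [0,0,0.1],"grip": 1},
])

```text
t: 6.25
position: [0.4918, 0.3817, 0.0706]
eef_rot: [0.753, 0.658, 0.001, 0.0]
wrist_force: [-1.1, 0.7, 4.2]
width: 0.0006
grasp_force: 2.5
```

Request:
apply_moves([
  {"twist": [0,0,0],"xyz": [0,0,0.1],"grip": 1},
])

```text
t: 6.33
position: [0.492, 0.3829, 0.0673]
eef_rot: [0.753, 0.658, 0.001, -0.0]
wrist_force: [-1.2, 1.0, 8.5]
width: 0.0
grasp_force: 3.7
```

Request:
apply_moves([
  {"twist": [0,0,0],"xyz": [0,0,0.1],"grip": 1},
])

```text
t: 6.42
position: [0.492, 0.3834, 0.0634]
eef_rot: [0.753, 0.658, 0.002, -0.0]
wrist_force: [-0.6, 0.0, 1.0]
width: 0.0001
grasp_force: 0.2
```

Request:
apply_moves([
  {"twist": [0,0,0],"xyz": [0,0,0],"grip": 1},
])

```text
t: 6.5
position: [0.4912, 0.3819, 0.062]
eef_rot: [0.753, 0.658, 0.0, 0.0]
wrist_force: [0.3, 0.4, 0.0]
width: 0.0005
grasp_force: 0.0
```

The left flap clicked. Next is the far one.

Request:
apply_moves([
  {"twist": [0,0,0],"xyz": [0,0,-1],"grip": 1},
  {"twist": [0,0,0],"xyz": [-0.61,0.53,0],"grip": 1},
  {"twist": [0,0,0],"xyz": [-0.61,0.53,0],"grip": 1},
  {"twist": [0,0,0],"xyz": [-0.61,0.53,0],"grip": 1},
  {"twist": [0,0,0],"xyz": [0,0,0.5],"grip": 1},
  {"twist": [0,0,0],"xyz": [0,0,0],"grip": 1},
  {"twist": [0,0,0],"xyz": [0,0,0.1],"grip": 1},
  {"twist": [0,0,0],"xyz": [0,0,0.1],"grip": 1},
  {"twist": [0,0,0],"xyz": [0,0,0.1],"grip": 1},
])

```text
t: 7.25
position: [0.5436, 0.3031, 0.0703]
eef_rot: [0.752, 0.659, 0.001, -0.0]
wrist_force: [1.0, 0.3, 9.5]
width: 0.0009
grasp_force: 5.4
```

Request:
apply_moves([
  {"twist": [0,0,0],"xyz": [0,0,0.1],"grip": 1},
])

```text
t: 7.33
position: [0.5448, 0.303, 0.0672]
eef_rot: [0.752, 0.659, 0.001, 0.0]
wrist_force: [0.4, -0.6, 7.8]
width: 0.0
grasp_force: 3.5
```

Request:
apply_moves([
  {"twist": [0,0,0],"xyz": [0,0,0.1],"grip": 1},
])

```text
t: 7.42
position: [0.5452, 0.3029, 0.063]
eef_rot: [0.752, 0.659, 0.002, 0.0]
wrist_force: [1.6, 0.7, 0.7]
width: 0.0006
grasp_force: 0.0
```

Request:
apply_moves([
  {"twist": [0,0,0],"xyz": [0,0,0],"grip": 1},
])

```text
t: 7.5
position: [0.5436, 0.3023, 0.0616]
eef_rot: [0.752, 0.659, -0.0, -0.0]
wrist_force: [-0.9, -0.2, -0.1]
width: 0.0002
grasp_force: 0.0
```

The far flap clicked. Now the near one.

Request:
apply_moves([
  {"twist": [0,0,0],"xyz": [0,0,-1],"grip": 1},
  {"twist": [0,0,0],"xyz": [0,-0.8,0],"grip": 1},
  {"twist": [0,0,0],"xyz": [0,-0.8,0],"grip": 1},
  {"twist": [0,0,0],"xyz": [0,-0.8,0],"grip": 1},
  {"twist": [0,0,0],"xyz": [0,-0.8,0],"grip": 1},
  {"twist": [0,0,0],"xyz": [0,0,0.5],"grip": 1},
  {"twist": [0,0,0],"xyz": [0,0,0],"grip": 1},
  {"twist": [0,0,0],"xyz": [0,0,0.1],"grip": 1},
  {"twist": [0,0,0],"xyz": [0,0,0.1],"grip": 1},
  {"twist": [0,0,0],"xyz": [0,0,0.1],"grip": 1},
])

```text
t: 8.33
position: [0.4186, 0.3186, 0.07]
eef_rot: [0.753, 0.658, 0.001, 0.0]
wrist_force: [-1.2, -0.9, 9.1]
width: 0.0006
grasp_force: 4.7
```

Request:
apply_moves([
  {"twist": [0,0,0],"xyz": [0,0,0.1],"grip": 1},
])

```text
t: 8.42
position: [0.4179, 0.3189, 0.0664]
eef_rot: [0.753, 0.658, 0.0, -0.0]
wrist_force: [-5.3, -1.7, 9.3]
width: 0.0002
grasp_force: 3.9
```

Request:
apply_moves([
  {"twist": [0,0,0],"xyz": [0,0,0.1],"grip": 1},
])

```text
t: 8.5
position: [0.4178, 0.3189, 0.0621]
eef_rot: [0.753, 0.658, 0.0, -0.0]
wrist_force: [-0.1, -0.5, 0.7]
width: 0.0003
grasp_force: 0.0
```

Request:
apply_moves([
  {"twist": [0,0,0],"xyz": [0,0,0],"grip": 1},
])

```text
t: 8.58
position: [0.4177, 0.3182, 0.0614]
eef_rot: [0.753, 0.658, -0.0, -0.0]
wrist_force: [-1.4, 0.3, 0.4]
width: 0.0006
grasp_force: 0.0
```

All four clicked. I'll lift clear, back off toward -y and check.

Request:
apply_moves([
  {"twist": [0,0,0],"xyz": [0,0,-1],"grip": 1},
  {"twist": [0,0,0],"xyz": [0,0,-1],"grip": 1},
  {"twist": [0,0,0],"xyz": [0,0,-1],"grip": 1},
  {"twist": [0,0,0],"xyz": [0,0,-1],"grip": 1},
  {"twist": [0,0,0],"xyz": [-1,0.2,0],"grip": 1},
  {"twist": [0,0,0],"xyz": [-1,0.2,0],"grip": 1},
  {"twist": [0,0,0],"xyz": [-1,0.2,0],"grip": 1},
  {"twist": [0,0,0],"xyz": [-1,0.2,0],"grip": 1},
  {"twist": [0,0,0],"xyz": [-1,0.2,0],"grip": 1},
  {"twist": [0,0,0],"xyz": [-1,0.2,0],"grip": 1},
  {"twist": [0,0,0],"xyz": [0,0,0],"grip": 1},
  {"twist": [0,0,0],"xyz": [0,0,0],"grip": 1},
])

```text
t: 9.58
position: [0.4336, 0.0716, 0.222]
eef_rot: [0.755, 0.656, -0.0, 0.0]
wrist_force: [-0.4, -0.6, -0.2]
width: 0.0003
grasp_force: 0.0
```

Run:
```python
from bench import *
import cv2,numpy as np
a=[snapshot(n)for n in('scene','top')]
ims=[cv2.resize(p['color'][y0:y0+200,x0:x0+300,::-1],(780,520)) for p,x0,y0 in((a[1],190,110),)]
cv2.imwrite('pics/top2.png',ims[0]);cv2.imwrite('pics/scene2.png',a[0]['color'][:,:,::-1])
for q in('box','rim_far_press','rim_left_press','rim_near_press','rim_right_press','cup_a','decapper'):
    print(q,[(np.round(d['centre'],3),round(d['score'],2)) for d in recognise(q,a[1])[:2]])
```

```text
box [(array([0.478, 0.309, 0.06 ]), 0.86)]
rim_far_press [(array([0.54 , 0.301, 0.066]), 0.62)]
rim_left_press [(array([0.49 , 0.383, 0.062]), 0.78), (array([0.419, 0.316, 0.057]), 0.23)]
rim_near_press []
rim_right_press [(array([0.47 , 0.236, 0.062]), 0.62), (array([0.422, 0.317, 0.062]), 0.19)]
cup_a [(array([0.535, 0.449, 0.056]), 0.65)]
decapper [(array([0.611, 0.374, 0.066]), 0.89)]
```

View pics/top2.png

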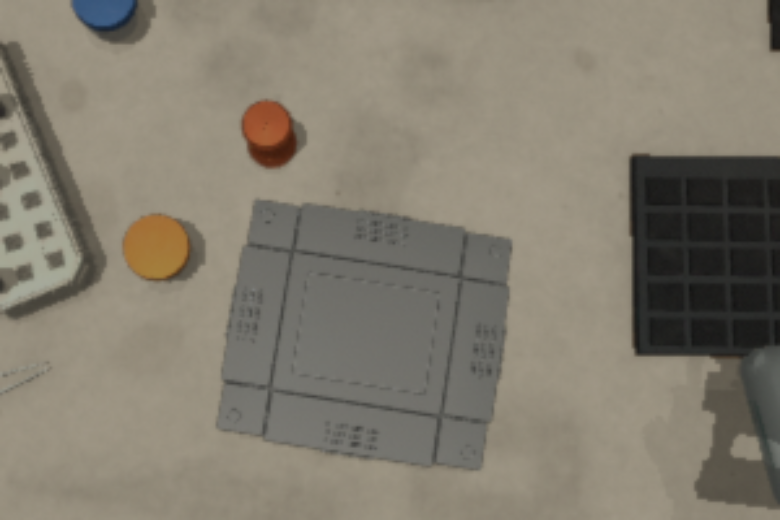

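View pics/scene2.png

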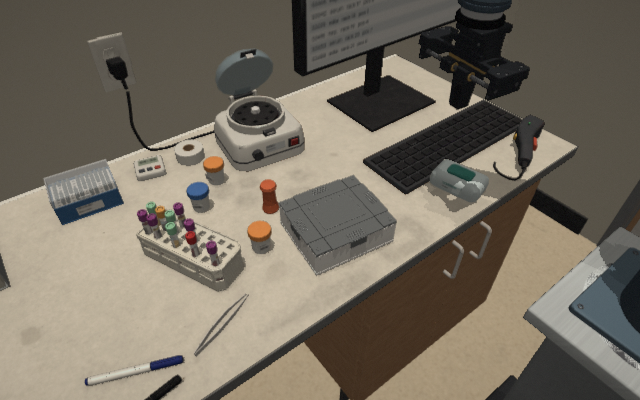

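Both views show the lid flush on all four sides (top crop: box centred at (365,335)). The cup (155,247) and decapper (268,130) have not moved, and the arm is clear.

```bash
python3 -c "from bench import close_job;print(close_job())"
```

```text
the job is handed in; nothing more can be done
None
```

All four rim sections clicked shut and look flush in the final pictures; the box, cup and decapper stayed where they were, and I handed the job in at about 10 s (no verdict was returned).

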